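# Pack an order under the packing light

### The arm

A 7-joint arm with a two-finger parallel gripper is mounted at the origin on a cart in front of the work surface, level with it; the furniture and walls round the work are solid. World frame = base frame: x ahead of the robot, y to its left, z up, the work surface at z = 0. Lengths are in m, angles in rad, forces in N, time in s.
With the tool pointing down it reaches from about 0.4 to 0.925 m from the base axis. Payload 4.1 kg.
Tool frame: the origin (TCP) lies between the finger pads; the fingertips stand 22 mm ahead of it and the grasp point (between the pads) lies 3 mm ahead of it; z points along the fingers, y is the direction in which the jaws open and shut (so a half turn about z gives the same grasp; the last joint's range is limited). The gripper opens to 85 mm and grips with 20 to 120 N. Pads are 22 mm wide; open, the fingers measure 114 mm over their backs; the gripper's body (76 mm by 85 mm) begins 54 mm behind the grasp point. The pads swing forward as they close: fully open they stand 13 mm farther back than shut.
Start: joints at [-1.329, 0.398, 0.045, 1.537, -0.019, 1.207, -0.051], TCP at [0.217, 0.613, 0.253] pointing down, gripper open.
Joint ranges: [-2.82, 2.82], [-0.49, 2.23], [-1.37, 1.46], [0, 2.46], [-1.36, 4.5], [0.23, 2], [-2.94, 2.94]. Speed limits (rad/s): [2.57, 2.57, 3.14, 3.14, 3.14, 3.14, 3.14].

### API

Orientations are given as a unit quaternion [w, x, y, z].
In Python, from workcell import monitor, imaging, manip gives the robot as it stands.
- The arm moves only by the tool servo_tool, never from a script. Its argument "targets" is a list of rows, each a list of 3 entries, a list of its own where there are three numbers: the shift along the tool's x, y, z in mm, then the turn about the tool's z in degrees, then the closure, from 0 (fully open) to 1 (shut). A call has exactly 5 rows; each row is the pose to reach, as a shift and turn from the pose commanded when the call began, along the tool's axes at that moment; what a row does not reach only later rows make up. A row lasts 1/12 s, in which the tool goes at most 41.7 mm and 7.16 degrees, less where a joint would pass 70% of its speed; a pose out of reach is approached as far as the arm can. A call with a gripper value outside its range is refused whole. The fingers move at their own pace and stop on an object; "force" is the grip in N (left out, the last holds). Time passes only in rows, so rows that repeat a pose let the fingers close, or fill a call up. It gives the time, the measured TCP pose, the force and the opening at its end, in the units of the state.
- monitor.read_state(): the state, without advancing time (a new reading comes with each control period).
- imaging.capture(name): name is "side" or "top" or "wrist"; returns a dict with "pixels" (400x640x3 uint8, blue, green, red), "fovy" (degrees; the focal length in pixels is half the picture's height over the tangent of half this angle, whatever the lens; pixels are square), "cx", "cy" (the principal point, pixels), "pose" (4x4, takes a point from camera to world coordinates); the wrist camera has in their place "T_tool_cam" (4x4, takes a point from camera to tool coordinates, whose origin is the TCP and whose axes are the flange's). Camera axes: x right, y up, looking along -z (the intrinsics and any distortion apply to the point x, -y, -z); pixel columns grow to the right and rows downward; lengths in m; the calibration is good to about 2 mm. A picture is of the moment at which its call begins: read the wrist's pose just before it. There is no depth.
- manip.close_job(): hands the job in, once; it reports no verdict.
The state is a dict: "time": time; "qpos": joint angles; "joint_vel": joint speeds; "joint_torque": joint torques, N m; "eef_pos": TCP position; "tcp_rot": TCP orientation; "contact_force": force on the tool from outside, world axes, zero at the start; "torque": the same for the moment, N m; "gripper_width": opening from 0.0 (shut) to 1.0 (fully open).
Only numpy, scipy, OpenCV 4.12 (cv2) and the standard library are available. Lean on these libraries where they do the work, as an engineer would, in place of code of your own. Each camera call takes 0.05 s, during which the arm holds its last target.

### The job

Switch the packing light on by pulling the knob of its switch box straight out until it clicks and stays out. With the light on, stand both takeaway boxes upright and flat on the floor of the shallow order carton (they only fit one behind the other along its length), then push the knob fully home to switch the light off. Leave the order pad, the marker and the beige bowl where they are.

Things in the scene. Friction and masses are not known exactly. Their poses are not given: they have to be found in the camera images.
- switch_box: small grey switch box fixed to the table, 74 (x) x 88 (y) x 56 (z) mm, with an aluminium front plate. Origin: centre of its underside. Its front face, 35 mm from the origin, looks along its -x; the knob stands out of the middle of that face with its axis level along x, 38 mm above the table
- knob_grip (a point): middle of the black round knob on the switch box (moves with it), on the knob's axis; x axis parallel to the switch box's x. The knob is 30 mm in diameter and 25 mm long, its pulling direction is -x. When it is home the knob's back is 8 mm and its front 33 mm from the front face, and this point 20.5 mm; nothing is above or beside the knob, so it can be pinched from above across its diameter
- knob (a joint): travel of the knob in m: 0 = fully home (light off), 0.014 = fully out at its detent (light on). An over-centre detent holds it at either end; moving it takes about 6 N until just past halfway (8 mm from where it rests), then it snaps on by itself to the other end; it is firmly stopped at both ends
- carton: shallow open cardboard carton fixed to the table, outside 172 (x) x 80 (y) x 24 (z, rim height) mm, walls and floor 4 mm thick, so inside 164 x 72 mm. Origin: centre of its underside; x along its length; the inner floor is at z = 4 mm
- long_box: closed takeaway box of brown board with a white lid, the lower and longer of the two: 90 (x) x 60 (y) x 70 (z) mm, 0.12 to 0.25 kg. Origin: centre of its underside. Rigid; can be gripped across its 60 mm width. It lies in the carton with its length along the carton's length
- tall_box: closed takeaway box of brown board with a white lid, the taller and shorter of the two: 62 (x) x 60 (y) x 85 (z) mm, 0.12 to 0.25 kg. Origin: centre of its underside. Rigid; can be gripped across its 60 mm width
- order_pad: bystander: spiral order pad lying flat, 140 x 99 x 14 mm, origin centre of its underside
- marker: bystander: marker pen lying flat, 135 mm long, 16 mm thick, origin centre of its underside
- rice_bowl: bystander: small beige bowl, 93 mm across, 64 mm high, origin centre of its underside
Things that resemble listed ones, but are neither listed nor needed, are in the scene too. Leave any turquoise look-alike of the long_box alone.

How it is judged:
On the way, in this order (a step that is already met when the one before it is completed fails the run):
1. the knob is out at its detent (travel over 12 mm) (value of joint knob above 0.012 m), for 0.3 s.
2. both boxes stand in the carton while the knob is still out (x of long_box in the frame of carton between -0.039 and 0.039 m and y of long_box in the frame of carton between -0.012 and 0.012 m and z of long_box in the frame of carton between 0 and 0.007 m and angle between each of long_box, tall_box's own z axis and vertical below 0.08 rad and x of tall_box in the frame of carton between -0.053 and 0.053 m and y of tall_box in the frame of carton between -0.012 and 0.012 m and z of tall_box in the frame of carton between 0 and 0.007 m and value of joint knob above 0.012 m), for 0.2 s.
At the end, for the whole second after the job is handed in: Both boxes stand upright (within 0.08 rad) and at rest inside the carton, their undersides within 3 mm of its floor, and the knob is home (travel under 1.5 mm) (x of long_box in the frame of carton between -0.039 and 0.039 m and y of long_box in the frame of carton between -0.012 and 0.012 m and z of long_box in the frame of carton between 0 and 0.007 m and angle between each of long_box, tall_box's own z axis and vertical below 0.08 rad and x of tall_box in the frame of carton between -0.053 and 0.053 m and y of tall_box in the frame of carton between -0.012 and 0.012 m and z of tall_box in the frame of carton between 0 and 0.007 m and value of joint knob below 0.0015 m and linear speed of each of long_box, tall_box below 0.02 m/s); the robot touches nothing.
It fails at once if the order pad, the marker or the bowl is shifted by more than 30 mm (distance of any of order_pad, marker, rice_bowl from where it was at the start of the episode above 0.03 m).
It also fails if it takes over 59 s, if anything falls off the work surface, if the arm or the gripper's body presses on something with over 40 N, if the wrist force passes 120 N, or if a joint passes its speed limit or range.

## Working session

There is one attempt and no reset: what is moved stays moved. The work goes in short steps, Python scripts to look and compute and a tool call to move; the robot and the scene stay as the last step left them, time stands still between calls to the robot, and variables do not carry over. Pictures are saved under pics/ and viewed, and the job is handed in when it is done.

Besides the shell and the picture viewer there is one more tool, called after "Call:" as name(argument=value, ...) on one line, values as JSON. servo_tool: Moves the arm, as the interface text tells. Its arguments: {"type":"object","properties":{"targets":{"type":"array"},"force":{"type":"number"}},"required":["targets"]}

```bash
mkdir -p pics; cat > h.py <<'E'
import numpy as np, cv2, json
from workcell import monitor, imaging, manip
def cap(n,f):
    s=monitor.read_state(); d=imaging.capture(n); cv2.imwrite(f'pics/{f}.png',d['pixels'])
    d['state']=s; np.save(f'pics/{f}.npy',d,allow_pickle=True); return d
E
python3 - <<'E'
from h import *
print(monitor.read_state())
for n in('side','top','wrist'):
    d=cap(n,n+'0'); print(n,{k:(np.round(v,4).tolist() if not isinstance(v,(str,dict)) else v) for k,v in d.items() if k not in('pixels','state')})
E
```

```text
{'time': 0.0, 'qpos': array([-1.32898957,  0.39916157,  0.04500545,  1.53790608, -0.01872754,
        1.20692328, -0.0506906 ]), 'joint_vel': array([-1.24754565e-05, -8.77523468e-04,  7.62885444e-04, -8.90462603e-04,
        7.76892805e-04,  6.57930119e-04, -6.51757274e-04]), 'joint_torque': array([-5.53700283e-04, -4.75123107e+01,  1.36493638e+00, -2.54219413e+01,
        1.18405707e-02,  9.32394527e-03, -3.39744979e-06]), 'eef_pos': array([0.21701059, 0.61205407, 0.25227092]), 'tcp_rot': array([-1.18904942e-04,  1.69512114e-01,  9.85527608e-01, -9.81346971e-04]), 'contact_force': array([-0.01373   , -0.52107812,  0.58297081]), 'torque': array([-0.01256431, -0.00991347,  0.01677919]), 'gripper_width': 1.002888682718027}
side {'fovy': 52.666, 'cx': 321.3774, 'cy': 197.3298, 'pose': [[-0.9545, 0.1448, -0.2608, 0.2305], [-0.2982, -0.4388, 0.8477, 1.0905], [0.0083, 0.8868, 0.462, 0.6617], [0.0, 0.0, 0.0, 1.0]]}
top {'fovy': 51.684, 'cx': 323.8981, 'cy': 200.0095, 'pose': [[-0.0065, 0.9897, -0.143, 0.3101], [-0.9997, -0.01, -0.0238, 0.0141], [-0.025, 0.1428, 0.9894, 1.6148], [0.0, 0.0, 0.0, 1.0]]}
wrist {'fovy': 61.188, 'cx': 322.3161, 'cy': 203.9311, 'T_tool_cam': [[-0.0005, 0.9523, 0.3052, 0.0789], [1.0, 0.0006, -0.0004, 0.0], [-0.0006, 0.3052, -0.9523, -0.1207], [0.0, 0.0, 0.0, 1.0]]}
```

View pics/side0.png

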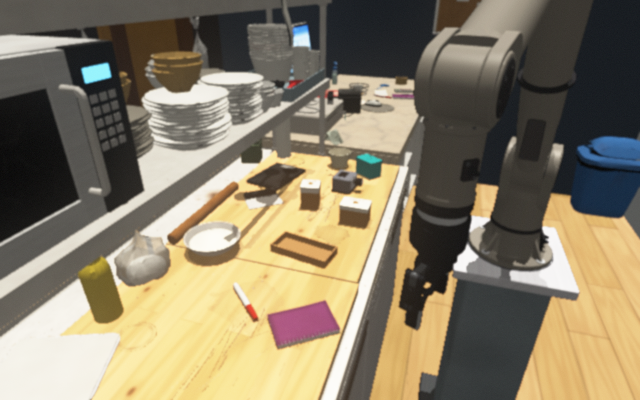

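View pics/top0.png

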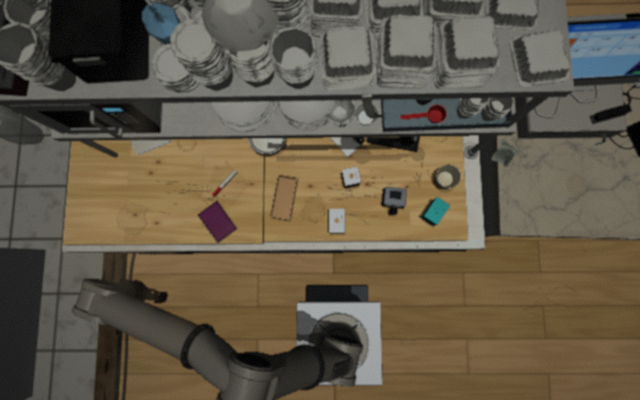

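View pics/wrist0.png

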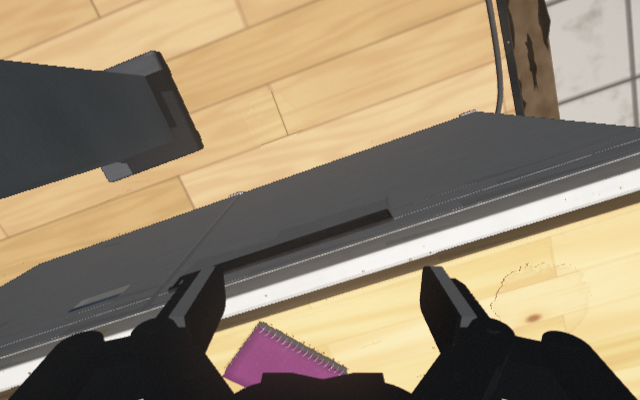

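```bash
python3 - <<'E'
from h import *
a=cv2.imread('pics/top0.png')[125:255,190:490]; cv2.imwrite('pics/topz.png',cv2.resize(a,(800,347),interpolation=cv2.INTER_CUBIC))
a=cv2.imread('pics/side0.png')[130:290,220:420]; cv2.imwrite('pics/sidez.png',cv2.resize(a,(750,600),interpolation=cv2.INTER_CUBIC))
E
```

```text
(no output)
```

View pics/topz.png

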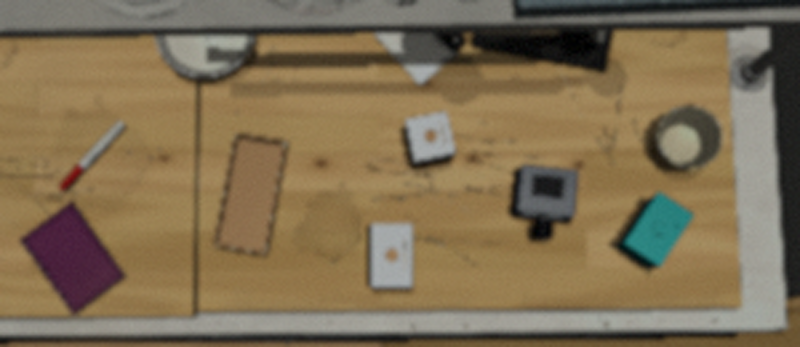

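View pics/sidez.png

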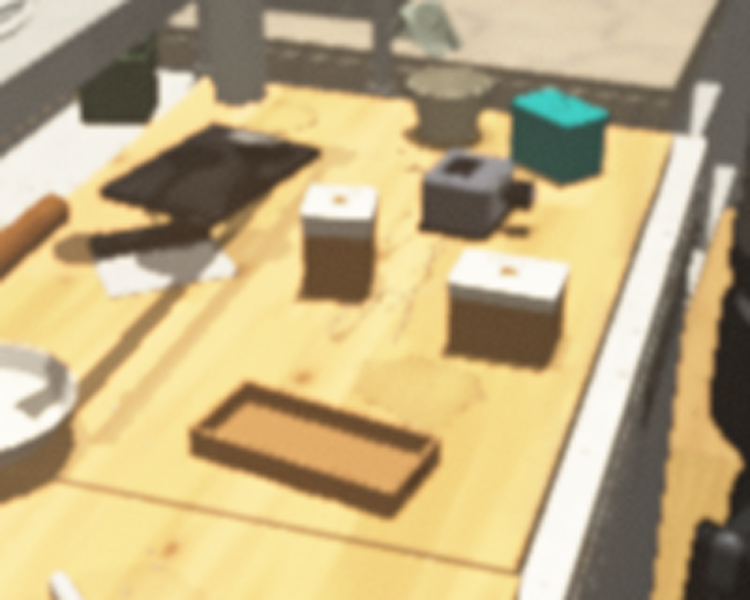

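```bash
cat >> h.py <<'E'
def quatR(q):
    from scipy.spatial.transform import Rotation as R
    return R.from_quat([q[1],q[2],q[3],q[0]]).as_matrix()
def campose(d):
    if 'pose' in d: return np.array(d['pose'])
    T=np.eye(4); T[:3,:3]=quatR(d['state']['tcp_rot']); T[:3,3]=d['state']['eef_pos']
    return T@np.array(d['T_tool_cam'])
def unproj(d,uv,z):
    f=200/np.tan(np.radians(d['fovy']/2)); P=campose(d); uv=np.atleast_2d(np.array(uv,float))
    z=np.broadcast_to(z,len(uv)); out=[]
    for (u,v),zz in zip(uv,z):
        r=P[:3,:3]@np.array([(u-d['cx'])/f,-(v-d['cy'])/f,-1]); t=(zz-P[2,3])/r[2]; out.append(P[:3,3]+t*r)
    return np.array(out)
def proj(d,X):
    f=200/np.tan(np.radians(d['fovy']/2)); P=np.linalg.inv(campose(d)); X=np.atleast_2d(X)
    c=X@P[:3,:3].T+P[:3,3]; return np.c_[d['cx']+f*c[:,0]/-c[:,2], d['cy']-f*c[:,1]/-c[:,2]]
def load(f): return np.load(f'pics/{f}.npy',allow_pickle=True).item()
E
cat > m1.py <<'E'
from h import *
d=load('top0')
def z(l): return np.array(l)/2.667+[190,125]-0.3
for n,l,h in [('carton',[(237,133),(288,143),(268,256),(215,245)],.024),('long',[(370,222),(412,224),(413,290),(369,290)],.07),('tall',[(404,118),(446,112),(455,155),(413,167)],.085),('sw',[(517,165),(577,168),(574,218),(513,214)],.056),('knob',[(541,228)]*4,.053)]:
    p=unproj(d,z(l),h); c=p.mean(0); print(n,c.round(3),[round(float(np.linalg.norm(p[i]-p[(i+1)%4])),3) for i in range(4)], 'edge01 ang',np.degrees(np.arctan2(*(p[1]-p[0])[[1,0]])).round(1),'edge12',np.degrees(np.arctan2(*(p[2]-p[1])[[1,0]])).round(1))
print(proj(d,[[.217,.612,.252],[0,0,0]]))
s=monitor.read_state(); print(quatR(s['tcp_rot']).round(3))
E
python3 m1.py
```

```text
carton [0.552 0.208 0.024] [0.077, 0.169, 0.079, 0.169] edge01 ang -101.9 edge12 170.2
long [0.454 0.005 0.07 ] [0.059, 0.093, 0.062, 0.096] edge01 ang -93.3 edge12 -179.9
tall [ 0.62  -0.051  0.085] [0.06, 0.063, 0.062, 0.072] edge01 ang -82.4 edge12 -169.5
sw [ 0.547 -0.216  0.056] [0.086, 0.072, 0.086, 0.071] edge01 ang -93.5 edge12 174.6
knob [ 0.494 -0.208  0.053] [0.0, 0.0, 0.0, 0.0] edge01 ang 0.0 edge12 0.0
[[151.61927987 289.5975361 ]
 [338.94088351 342.88365003]]
[[-0.943  0.334 -0.   ]
 [ 0.334  0.943 -0.001]
 [-0.    -0.001 -1.   ]]
```

```bash
cat > go.py <<'E'
from h import *
import sys
# usage: go.py x y z a_deg(tool x heading)
x,y,z,a=map(float,sys.argv[1:5]); s=monitor.read_state(); R=quatR(s['tcp_rot'])
d=R.T@(np.array([x,y,z])-s['eef_pos'])*1000
cur=np.degrees(np.arctan2(R[1,0],R[0,0])); t=-((a-cur+180)%360-180)
print('t',s['time'],'eef',s['eef_pos'].round(4),'a',cur.round(1),'tilt',R[:,2].round(3),'q',s['qpos'].round(2))
print('shift',d.round(1),'turn',round(t,2),'rows',np.linalg.norm(d)/41.7)
E
python3 go.py 0.42 0.25 0.30 175
```

```text
t 0.15 eef [0.2171 0.6122 0.2525] a 160.5 tilt [-0.    -0.001 -1.   ] q [-1.33  0.4   0.05  1.54 -0.02  1.21 -0.05]
shift [-312.3 -273.7  -47. ] turn -14.52 rows 10.02144808371369
```

Call:
servo_tool(targets=[[[-30, -26, -5], -2, 0], [[-61, -54, -10], -4, 0], [[-92, -81, -15], -6, 0], [[-123, -108, -20], -8, 0], [[-154, -135, -25], -10, 0]])

```text
time: 0.57
eef_pos: [0.3178, 0.4319, 0.2782]
tcp_rot: [-0.0, 0.082, 0.997, -0.0]
contact_force: [1.4, 0.0, 0.2]
gripper_width: 0.999
```

```bash
python3 go.py 0.42 0.20 0.30 175
```

```text
t 0.5667 eef [0.3178 0.4319 0.2782] a 170.6 tilt [-0. -0. -1.] q [-1.1   0.18  0.1   1.78 -0.02  1.19  0.41]
shift [-138.7 -212.1  -21.7] turn -4.41 rows 6.098701134933555
```

Call:
servo_tool(targets=[[[-20, -30, -4], -1, 0], [[-43, -65, -8], -2, 0], [[-66, -101, -12], -3, 0], [[-89, -136, -16], -4, 0], [[-112, -171, -20], -4.4, 0]])

```text
time: 0.98
eef_pos: [0.3987, 0.2468, 0.2982]
tcp_rot: [-0.0, 0.044, 0.999, 0.0]
contact_force: [0.2, 0.5, 0.0]
gripper_width: 0.997
```

```bash
python3 - <<'E'
from h import *
cap('wrist','w1')
E
python3 go.py 0.46 -0.03 0.30 175
```

```text
t 1.0333 eef [0.4033 0.2375 0.2991] a 174.2 tilt [ 0.003 -0.004 -1.   ] q [-0.88  0.03  0.26  1.89 -0.    1.22  0.85]
shift [ -83.5 -260.4    0.5] turn -0.81 rows 6.558527027603866
```

View pics/w1.png

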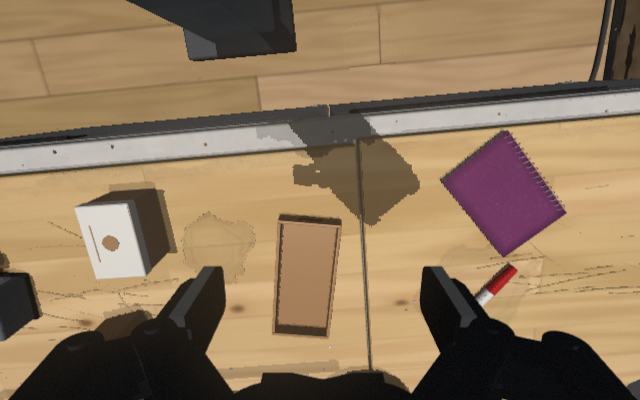

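```bash
cat > rect.py <<'E'
from h import *
def rect(n,f,l,h):
    p=unproj(load(f),l,h); c=p.mean(0)
    print(n,c.round(4),[round(float(np.linalg.norm(p[i]-p[(i+1)%4])),3) for i in range(4)], [np.degrees(np.arctan2(*(p[(i+1)%4]-p[i])[[1,0]])).round(1) for i in range(4)])
E
python3 - <<'E'
from rect import *
rect('carton','w1',[(281,214),(341,219),(330,338),(273,333)],.024)
rect('long','w1',[(77,206),(132,199),(147,277),(92,279)],.07)
a=cv2.imread('pics/w1.png'); 
cv2.imwrite('pics/w1z.png',cv2.resize(a[180:350,60:360],(800,453),interpolation=cv2.INTER_CUBIC))
E
```

```text
carton [0.5488 0.2123 0.024 ] [0.075, 0.178, 0.08, 0.177] [np.float64(79.8), np.float64(-9.1), np.float64(-101.2), np.float64(169.1)]
long [0.4548 0.0054 0.07  ] [0.062, 0.095, 0.065, 0.09] [np.float64(92.3), np.float64(-4.4), np.float64(-92.8), np.float64(173.4)]
```

View pics/w1z.png

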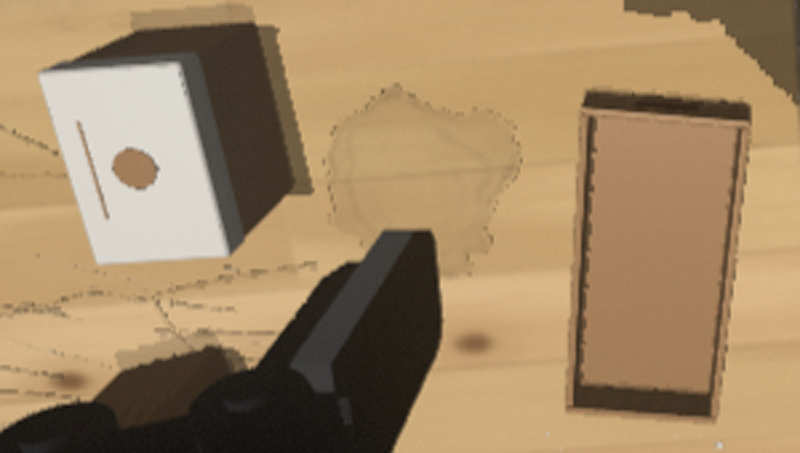

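Call:
servo_tool(targets=[[[-12, -36, 0], -0.8, 0], [[-24, -74, 0], -0.8, 0], [[-36, -112, 0], -0.8, 0], [[-48, -150, 0], -0.8, 0], [[-60, -188, 0], -0.8, 0]])

```text
time: 1.45
eef_pos: [0.4413, 0.0547, 0.2981]
tcp_rot: [0.0, 0.038, 0.999, 0.0]
contact_force: [0.7, -0.2, -1.0]
gripper_width: 0.998
```

```bash
python3 go.py 0.46 -0.12 0.28 175
```

```text
t 1.45 eef [0.4413 0.0547 0.2981] a 175.7 tilt [ 0.     0.001 -1.   ] q [-0.68 -0.02  0.45  1.94  0.01  1.22  1.27]
shift [ -31.8 -172.8   18. ] turn 0.7 rows 4.235832042439163
```

Call:
servo_tool(targets=[[[-6, -34, 4], 0.7, 0], [[-12, -69, 8], 0.7, 0], [[-18, -104, 12], 0.7, 0], [[-25, -139, 16], 0.7, 0], [[-32, -173, 18], 0.7, 0]])

```text
time: 1.87
eef_pos: [0.4598, -0.1201, 0.2797]
tcp_rot: [-0.0, 0.044, 0.999, 0.0]
contact_force: [0.2, 0.3, 1.3]
gripper_width: 1.0
```

Call:
servo_tool(targets=[[[0, 0, 0], 0, 0], [[0, 0, 0], 0, 0], [[0, 0, 0], 0, 0], [[0, 0, 0], 0, 0], [[0, 0, 0], 0, 0]])

```text
time: 2.28
eef_pos: [0.4605, -0.1169, 0.28]
tcp_rot: [-0.0, 0.042, 0.999, 0.0]
contact_force: [1.0, 1.1, -0.4]
gripper_width: 1.002
```

```bash
python3 - <<'E'
from rect import *
cap('wrist','w2')
rect('carton','w1',[(278.6,220.5),(341,225),(328.5,337),(273,334)],.024)
E
python3 go.py 0.46 -0.12 0.28 175
```

```text
carton [0.5528 0.2106 0.024 ] [0.078, 0.169, 0.078, 0.17] [np.float64(80.5), np.float64(-10.1), np.float64(-98.8), np.float64(170.0)]
t 2.3333 eef [ 0.4605 -0.1171  0.28  ] a 175.1 tilt [ 0.     0.001 -1.   ] q [-0.47  0.07  0.66  1.91 -0.04  1.18  1.7 ]
shift [ 0.2 -2.9  0. ] turn 0.13 rows 0.0704329428153274
```

View pics/w2.png

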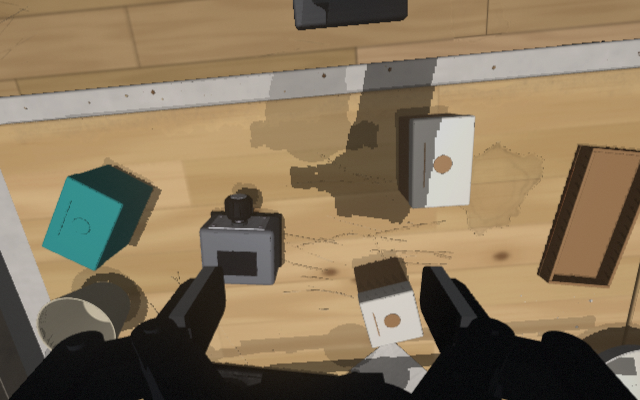

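```bash
python3 - <<'E'
from h import *
a=cv2.imread('pics/w2.png')
cv2.imwrite('pics/w2a.png',cv2.resize(a[180:300,180:300],(600,600),interpolation=cv2.INTER_CUBIC))
cv2.imwrite('pics/w2b.png',cv2.resize(a[100:360,340:640],(690,598),interpolation=cv2.INTER_CUBIC))
E
```

```text
(no output)
```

View pics/w2a.png

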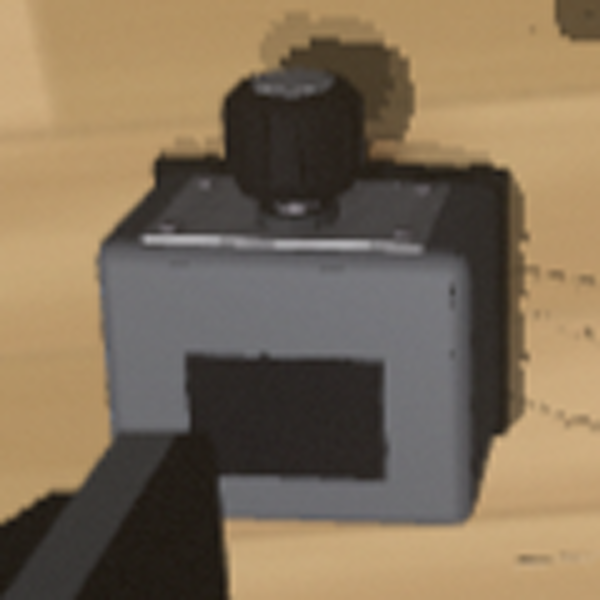

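View pics/w2b.png

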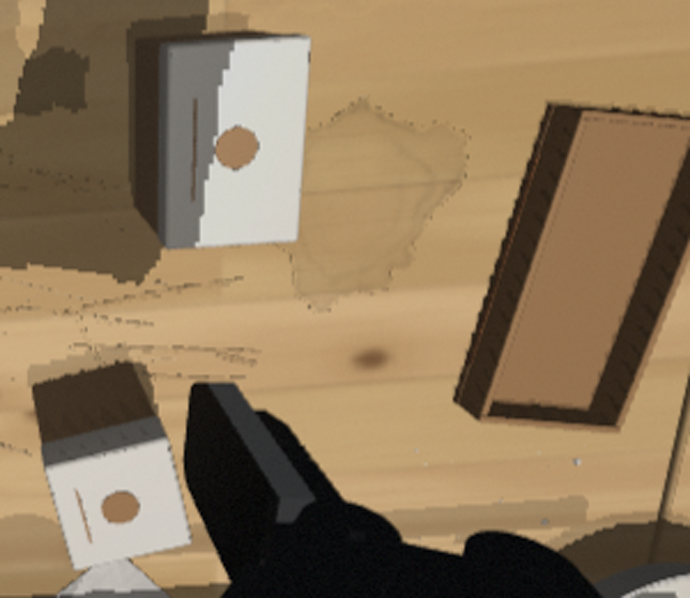

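```bash
python3 - <<'E'
from rect import *
z5=lambda l:np.array(l)/5+180-.4
zb=lambda l:np.array(l)/2.3+[340,100]-.3
rect('long','w2',zb([(161,42),(310,37),(297,240),(165,247)]),.07)
rect('tall','w2',zb([(45,466),(170,435),(190,542),(77,570)]),.085)
d=load('w2')
p=unproj(d,z5([(104,248),(470,262),(470,520)]),.056); print('sw',p.round(4))
e=p[0]-p[1]; print('front edge len',np.linalg.norm(e),'ang',np.degrees(np.arctan2(e[1],e[0])))
m=(p[0]+p[1])/2; a=np.arctan2(e[1],e[0])-np.pi/2; ux=np.array([np.cos(a),np.sin(a),0]); print('mid',m.round(4),'knob',(m-ux*.0205).round(4))
# check: knob silhouette
k=m-ux*.0205; k[2]=.038; uy=np.array([-ux[1],ux[0],0])
pts=[m-ux*f+uy*s+np.array([0,0,zz-.056]) for f in(.008,.033) for s,zz in((.015,.038),(-.015,.038),(0,.053),(0,.023))]
print((proj(d,pts)-180)*5)
r=unproj(d,zb([(480,418),(620,428)]),.024); print(r)
rect('carton_w2','w2',np.r_[zb([(480,418),(620,428)]),[[640+8,150],[592,147]]],.024)
E
```

```text
long [0.4552 0.0018 0.07  ] [0.061, 0.088, 0.059, 0.09] [np.float64(87.0), np.float64(-0.8), np.float64(-91.7), np.float64(-179.2)]
tall [ 0.6219 -0.0532  0.085 ] [0.06, 0.061, 0.057, 0.062] [np.float64(101.2), np.float64(8.9), np.float64(-78.0), np.float64(-168.2)]
sw [[ 0.5095 -0.2547  0.056 ]
 [ 0.5197 -0.1752  0.056 ]
 [ 0.5836 -0.1835  0.056 ]]
front edge len 0.08012960194597171 ang -97.27791298400031
mid [ 0.5146 -0.2149  0.056 ] knob [ 0.5349 -0.2175  0.056 ]
[[239.99449851 253.00954761]
 [370.13628025 257.98581936]
 [289.75253299 281.21282868]
 [319.36473576 231.59853675]
 [244.58582643 351.4796873 ]
 [372.23483889 356.25876207]
 [293.52497094 382.73193021]
 [322.32924236 327.00675605]]
[[0.62903246 0.15583786 0.024     ]
 [0.64200497 0.23360345 0.024     ]]
carton_w2 [0.5508 0.2051 0.024 ] [0.079, 0.172, 0.063, 0.17] [np.float64(80.5), np.float64(175.6), np.float64(-97.9), np.float64(-9.6)]
```

```bash
python3 - <<'E'
from rect import *
d=load('w2')
for yaw,m in((-6,[.5146,-.2149]),(-6,[.5146,-.211]),):
    a=np.radians(yaw); ux=np.array([np.cos(a),np.sin(a),0]);uy=np.array([-ux[1],ux[0],0]); m=np.array([*m,.0])
    pts=[m-ux*f+uy*s+np.array([0,0,zz]) for f in(.008,.033) for s,zz in((.015,.038),(-.015,.038),(0,.053),(0,.023))]
    print((proj(d,pts)-180).round(1)*5, (m-ux*.0205).round(4))
E
```

```text
[[368.  191.5]
 [236.5 189.5]
 [286.5 214. ]
 [317.  168.5]
 [363.5  87. ]
 [229.   84.5]
 [280.  105.5]
 [311.5  67. ]] [ 0.4942 -0.2128  0.    ]
[[385.  190.5]
 [253.5 188. ]
 [304.  212.5]
 [333.  167.5]
 [380.5  85.5]
 [246.5  83. ]
 [298.  104. ]
 [328.   65.5]] [ 0.4942 -0.2089  0.    ]
```

```bash
python3 go.py 0.492 -0.2126 0.12 174
```

```text
t 2.3333 eef [ 0.4605 -0.1171  0.28  ] a 175.1 tilt [ 0.     0.001 -1.   ] q [-0.47  0.07  0.66  1.91 -0.04  1.18  1.7 ]
shift [-39.5 -92.6 160. ] turn 1.13 rows 4.5328152706841935
```

Call:
servo_tool(targets=[[[-8, -20, 30], 1, 0], [[-16, -39, 64], 1.1, 0], [[-24, -58, 98], 1.1, 0], [[-32, -76, 130], 1.1, 0], [[-39.5, -92.6, 160], 1.1, 0]])

```text
time: 2.75
eef_pos: [0.4919, -0.214, 0.1182]
tcp_rot: [-0.0, 0.053, 0.999, 0.0]
contact_force: [0.2, 0.8, -0.0]
gripper_width: 1.001
```

Call:
servo_tool(targets=[[[0, 0, 0], 0, 0], [[0, 0, 0], 0, 0], [[0, 0, 0], 0, 0], [[0, 0, 0], 0, 0], [[0, 0, 0], 0, 0]])

```text
time: 3.17
eef_pos: [0.4928, -0.2133, 0.1219]
tcp_rot: [0.002, 0.052, 0.999, 0.0]
contact_force: [-0.3, -0.3, -0.5]
gripper_width: 0.999
```

```bash
python3 - <<'E'
from h import *
cap('wrist','w3')
E
python3 go.py 0.492 -0.2126 0.041 174
```

```text
t 3.2167 eef [ 0.4927 -0.2133  0.1217] a 174.0 tilt [ 0.003  0.    -1.   ] q [-0.19  0.41  0.65  1.96 -0.32  0.87  2.09]
shift [ 1.   0.6 80.7] turn -0.02 rows 1.9360328839656684
```

View pics/w3.png

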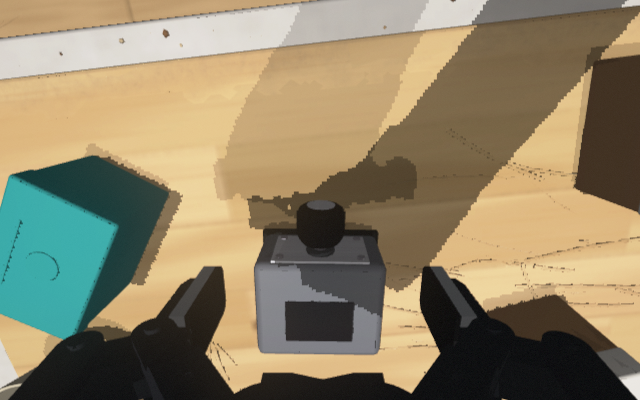

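Call:
servo_tool(targets=[[[1, 0.6, 25], 0, 0], [[1, 0.6, 50], 0, 0], [[1, 0.6, 70], 0, 0.2], [[1, 0.6, 80], 0, 0.3], [[1, 0.6, 80], 0, 0.4]], force=40)

```text
time: 3.63
eef_pos: [0.4897, -0.2124, 0.0389]
tcp_rot: [-0.001, 0.053, 0.999, 0.001]
contact_force: [0.3, 0.5, 0.1]
gripper_width: 0.61
```

Call:
servo_tool(targets=[[[0, 0, 0], 0, 1], [[0, 0, 0], 0, 1], [[0, 0, 0], 0, 1], [[0, 0, 0], 0, 1], [[0, 0, 0], 0, 1]], force=40)

```text
time: 4.05
eef_pos: [0.4916, -0.2143, 0.0415]
tcp_rot: [0.001, 0.054, 0.999, -0.0]
contact_force: [-1.2, 0.0, 7.4]
gripper_width: 0.337
```

Call:
servo_tool(targets=[[[0, 0, 0], 0, 1], [[1, 0, 0], 0, 1], [[2, 0, 0], 0, 1], [[4, 0, 0], 0, 1], [[6, 0, 0], 0, 1]], force=60)

```text
time: 4.47
eef_pos: [0.4885, -0.2139, 0.0416]
tcp_rot: [0.004, 0.053, 0.999, -0.001]
contact_force: [5.3, -1.9, 4.0]
gripper_width: 0.331
```

```bash
python3 go.py 0.492 -0.2126 0.041 174; python3 -c "
from h import *
print(monitor.read_state()['contact_force'],monitor.read_state()['gripper_width'])"
```

```text
t 4.4667 eef [ 0.4885 -0.2139  0.0416] a 173.9 tilt [ 0.008 -0.003 -1.   ] q [-0.12  0.52  0.57  2.02 -0.43  0.71  2.18]
shift [-3.4  1.7  0.7] turn -0.11 rows 0.0919192143941129
[ 5.33880502 -1.94093133  3.97309271] 0.3308713147791613
```

Pulling builds force along +x as expected; continue to the click.

Call:
servo_tool(targets=[[[2, 0, 0], 0, 1], [[4, 0, 0], 0, 1], [[6, 0, 0], 0, 1], [[8, 0, 0], 0, 1], [[9, 0, 0], 0, 1]], force=60)

```text
time: 4.88
eef_pos: [0.4776, -0.2126, 0.0416]
tcp_rot: [0.002, 0.054, 0.999, -0.0]
contact_force: [4.7, -1.7, 7.1]
gripper_width: 0.324
```

Call:
servo_tool(targets=[[[0, 0, 0], 0, 1], [[0, 0, 0], 0, 1], [[0, 0, 0], 0, 1], [[0, 0, 0], 0, 1], [[0, 0, 0], 0, 1]])

```text
time: 5.3
eef_pos: [0.4776, -0.2126, 0.0415]
tcp_rot: [0.002, 0.053, 0.999, -0.0]
contact_force: [1.5, -1.5, 8.9]
gripper_width: 0.329
```

```bash
python3 - <<'E'
from h import *
cap('wrist','w4')
a=cv2.imread('pics/w4.png'); cv2.imwrite('pics/w4z.png',cv2.resize(a[120:360,180:460],(700,600),interpolation=cv2.INTER_CUBIC))
print(monitor.read_state()['contact_force'])
E
python3 go.py 0.492 -0.2126 0.041 174
```

```text
[ 2.02871165 -0.0210982   9.16665949]
t 5.35 eef [ 0.4776 -0.2127  0.0416] a 173.9 tilt [ 0.004 -0.001 -1.   ] q [-0.12  0.51  0.57  2.04 -0.42  0.7   2.19]
shift [-14.3   1.6   0.6] turn -0.13 rows 0.34571336773372036
```

View pics/w4z.png

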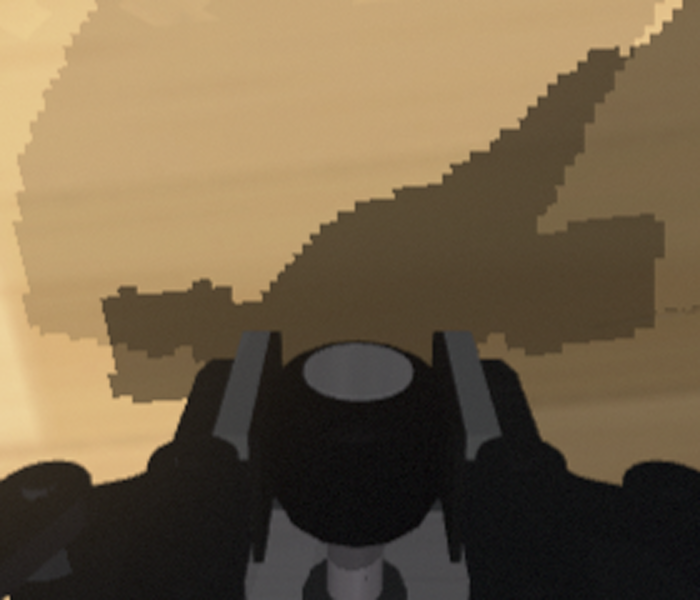

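Call:
servo_tool(targets=[[[2, 0, 0], 0, 1], [[2, 0, 0], 0, 1], [[0, 0, 0], 0, 1], [[0, 0, 0], 0, 0], [[0, 0, 0], 0, 0]])

```text
time: 5.77
eef_pos: [0.4747, -0.2112, 0.0397]
tcp_rot: [-0.001, 0.053, 0.999, 0.001]
contact_force: [-0.7, -0.1, -0.2]
gripper_width: 0.603
```

Call:
servo_tool(targets=[[[0, 0, 0], 0, 0], [[0, 0, 0], 0, 0], [[0, 0, -15], 0, 0], [[0, 0, -45], 0, 0], [[0, 0, -80], 0, 0]])

```text
time: 6.18
eef_pos: [0.4734, -0.211, 0.1189]
tcp_rot: [-0.003, 0.054, 0.999, 0.001]
contact_force: [0.6, 0.2, 0.2]
gripper_width: 0.999
```

```bash
python3 - <<'E'
from h import *
cap('wrist','w5')
print(monitor.read_state()['contact_force'])
E
python3 go.py 0.622 -0.053 0.20 191
```

```text
[ 1.87429887 -1.44110784  3.66567014]
t 6.2333 eef [ 0.4781 -0.2137  0.126 ] a 173.8 tilt [ 0.007 -0.002 -1.   ] q [-0.21  0.38  0.67  1.99 -0.31  0.86  2.09]
shift [-126.3  175.2  -73.2] turn -17.2 rows 5.468573122380154
```

View pics/w5.png

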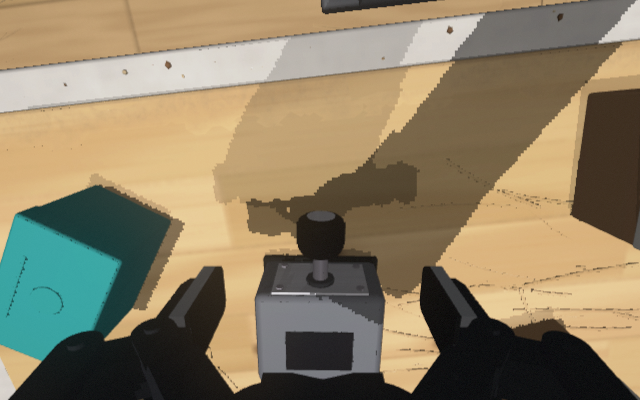

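Call:
servo_tool(targets=[[[-10, 14, -28], -2, 0], [[-32, 45, -50], -6, 0], [[-56, 78, -70], -10, 0], [[-80, 111, -73], -14, 0], [[-103, 143, -73], -16.7, 0]])

```text
time: 6.65
eef_pos: [0.5933, -0.0816, 0.195]
tcp_rot: [0.002, -0.093, 0.996, 0.0]
contact_force: [0.7, -0.5, 0.2]
gripper_width: 1.001
```

```bash
python3 go.py 0.622 -0.053 0.20 190.5
```

```text
t 6.65 eef [ 0.5933 -0.0816  0.195 ] a -169.3 tilt [ 0.004  0.001 -1.   ] q [-0.38  0.41  0.58  1.75 -0.25  1.06  2.04]
shift [-33.6  22.8  -4.9] turn 0.2 rows 0.9795870269180044
```

Call:
servo_tool(targets=[[[-16, 11, -5], 0.2, 0], [[-33.5, 23, -5], 0.2, 0], [[-33.5, 23, -5], 0.2, 0], [[-33.5, 23, -5], 0.2, 0], [[-33.5, 23, -5], 0.2, 0]])

```text
time: 7.07
eef_pos: [0.6192, -0.0549, 0.1973]
tcp_rot: [-0.001, -0.09, 0.996, -0.0]
contact_force: [0.6, 0.3, 0.4]
gripper_width: 1.0
```

```bash
python3 - <<'E'
from h import *
cap('wrist','w6')
E
python3 go.py 0.622 -0.053 0.058 190.5
```

```text
t 7.1167 eef [ 0.6191 -0.0555  0.1976] a -169.7 tilt [-0.002 -0.001 -1.   ] q [-0.4   0.45  0.57  1.68 -0.27  1.09  2.  ]
shift [ -3.5   2.  139.6] turn -0.25 rows 3.348303513861631
```

View pics/w6.png

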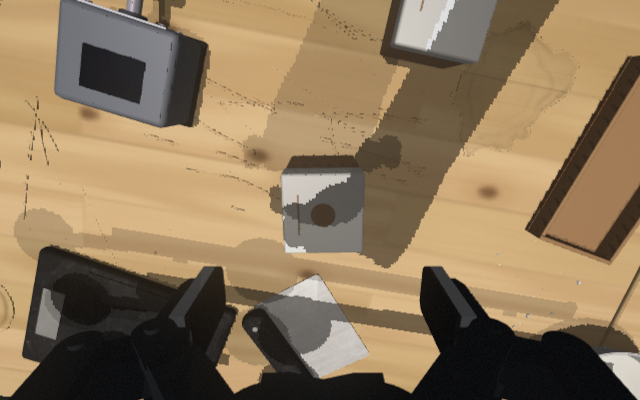

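```bash
python3 - <<'E'
from rect import *
rect('tall','w6',[(283,173),(364,170),(363,252),(286,251)],.085)
d=load('w6'); T=quatR(d['state']['tcp_rot'])
for q,z in(((234,311),.02),((240,318),.02),((45,247),.02),((315,275),.0)):
    p=unproj(d,q,z)[0]; print(p.round(3),(T.T@(p-d['state']['eef_pos'])).round(3))
r=unproj(d,[(630,57),(527,231),(608,263)],.024); print(r.round(4))
E
```

```text
tall [ 0.6215 -0.0528  0.085 ] [0.057, 0.063, 0.058, 0.06] [np.float64(102.4), np.float64(11.7), np.float64(-80.5), np.float64(-169.6)]
[ 0.765 -0.12   0.02 ] [-0.132 -0.09   0.177]
[ 0.773 -0.113  0.02 ] [-0.141 -0.085  0.177]
[ 0.726 -0.307  0.02 ] [-0.06  -0.267  0.177]
[ 0.721 -0.044  0.   ] [-0.102 -0.007  0.197]
[[0.4683 0.1689 0.024 ]
 [0.626  0.1416 0.024 ]
 [0.6437 0.2306 0.024 ]]
```

Call:
servo_tool(targets=[[[-2.5, 2, 35], 0, 0], [[-2.5, 2, 70], 0, 0], [[-2.5, 2, 105], 0, 0], [[-2.5, 2, 130], 0, 0], [[-2.5, 2, 139], 0, 0]])

```text
time: 7.53
eef_pos: [0.6184, -0.0524, 0.055]
tcp_rot: [-0.004, -0.089, 0.996, 0.0]
contact_force: [-0.7, 0.2, 0.5]
gripper_width: 1.001
```

Call:
servo_tool(targets=[[[0, 0, 0], 0, 1], [[0, 0, 0], 0, 1], [[0, 0, 0], 0, 1], [[0, 0, 0], 0, 1], [[0, 0, 0], 0, 1]], force=40)

```text
time: 7.95
eef_pos: [0.6235, -0.0516, 0.0607]
tcp_rot: [0.001, -0.09, 0.996, -0.0]
contact_force: [-0.8, -0.0, 3.2]
gripper_width: 0.7
```

```bash
python3 go.py 0.622 -0.053 0.058 190.5; python3 -c "
from h import *
print(monitor.read_state()['contact_force'])
cap('wrist','w7')"
```

```text
t 7.95 eef [ 0.6235 -0.0516  0.0607] a -169.6 tilt [ 0.003  0.    -1.   ] q [-0.34  0.61  0.49  1.78 -0.37  0.84  2.07]
shift [ 1.8 -1.1  2.7] turn -0.12 rows 0.08191774959912088
[-0.80545463 -0.04678493  3.15167236]
```

View pics/w7.png

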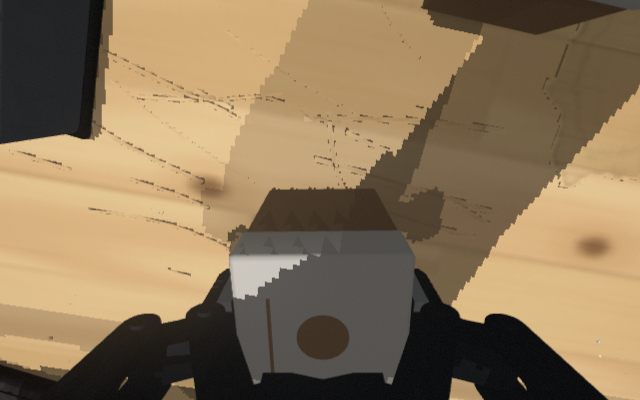

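Call:
servo_tool(targets=[[[0, 0, -25], 0, 1], [[0, 0, -55], 0, 1], [[0, 0, -85], 0, 1], [[0, 0, -95], 0, 1], [[0, 0, -95], 0, 1]], force=50)

```text
time: 8.42
eef_pos: [0.6247, -0.0517, 0.1575]
tcp_rot: [0.004, -0.091, 0.996, -0.0]
contact_force: [1.3, -0.8, -2.2]
gripper_width: 0.699
```

```bash
python3 go.py 0.601 0.2014 0.15 170;python3 -c "
from h import *
print(monitor.read_state()['contact_force'],monitor.read_state()['gripper_width'])"
```

```text
t 8.4167 eef [ 0.6247 -0.0517  0.1575] a -169.6 tilt [ 0.007  0.    -1.   ] q [-0.39  0.49  0.55  1.71 -0.3   1.01  2.02]
shift [-22.3 253.3   7.4] turn 20.39 rows 6.099722812837109
[ 1.3121247  -0.80994624 -2.23619334] 0.6985732165910373
```

Call:
servo_tool(targets=[[[-2, 25, 0], 2, 1], [[-5, 55, 0], 5, 1], [[-8, 90, 0], 8, 1], [[-11, 125, 0], 11, 1], [[-14, 160, 0], 14, 1]])

```text
time: 8.83
eef_pos: [0.6056, 0.1099, 0.1519]
tcp_rot: [-0.002, 0.033, 0.999, -0.0]
contact_force: [0.3, 0.5, -1.7]
gripper_width: 0.698
```

```bash
python3 go.py 0.601 0.2014 0.15 170
```

```text
t 8.8333 eef [0.6056 0.1099 0.1519] a 176.2 tilt [-0.003 -0.    -1.   ] q [-0.68  0.5   0.59  1.74 -0.32  1.01  1.52]
shift [10.7 91.   1.9] turn 6.21 rows 2.1973156149573754
```

Call:
servo_tool(targets=[[[4, 35, 0], 3, 1], [[8, 65, 0], 5, 1], [[10, 88, 0], 6.2, 1], [[10, 90, 0], 6.2, 1], [[10, 90, 0], 6.2, 1]])

```text
time: 9.25
eef_pos: [0.6014, 0.2015, 0.1517]
tcp_rot: [-0.002, 0.083, 0.997, -0.0]
contact_force: [0.4, 0.2, -2.2]
gripper_width: 0.695
```

Call:
servo_tool(targets=[[[0, 0, 5], 0, 1], [[0, 0, 10], 0, 1], [[0, 0, 15], 0, 1], [[0, 0, 15], 0, 1], [[0, 0, 15], 0, 1]])

```text
time: 9.67
eef_pos: [0.6028, 0.1977, 0.1384]
tcp_rot: [-0.001, 0.086, 0.996, -0.0]
contact_force: [0.4, 0.7, -1.7]
gripper_width: 0.696
```

```bash
python3 - <<'E'
from h import *
cap('wrist','w8')
E
python3 go.py 0.601 0.2014 0.065 170
```

```text
t 9.7167 eef [0.6031 0.198  0.1388] a 170.1 tilt [-0. -0. -1.] q [-0.81  0.54  0.59  1.7  -0.35  1.    1.3 ]
shift [ 2.7  3.  73.8] turn 0.11 rows 1.7733781851446437
```

View pics/w8.png

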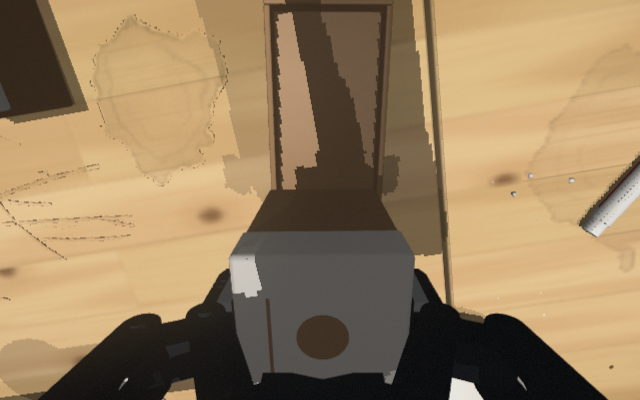

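```bash
python3 - <<'E'
from h import *
d=load('w8');T=quatR(d['state']['tcp_rot'])
p=unproj(d,[(264,3),(391,4),(271,188),(384,188)],.024)
print(p.round(4)); print((p-d['state']['eef_pos'])@T)
m=(p[0]+p[1])/2
for y in(-10,): print('centre',m+.086*np.array([np.cos(np.radians(y)),np.sin(np.radians(y)),0]), np.linalg.norm(p[0]-p[1]))
cv2.imwrite('pics/w8z.png',cv2.resize(d['pixels'][0:210,220:440],(629,600),interpolation=cv2.INTER_CUBIC))
E
```

```text
[[0.4656 0.1856 0.024 ]
 [0.4796 0.2622 0.024 ]
 [0.581  0.1642 0.024 ]
 [0.595  0.2442 0.024 ]]
[[ 0.13296866 -0.03546931  0.11453269]
 [ 0.1323843   0.0424668   0.11447151]
 [ 0.01559959 -0.03664951  0.11441385]
 [ 0.01556684  0.04459489  0.11435067]]
centre [0.55729033 0.20897439 0.024     ] 0.07793832839497718
```

View pics/w8z.png

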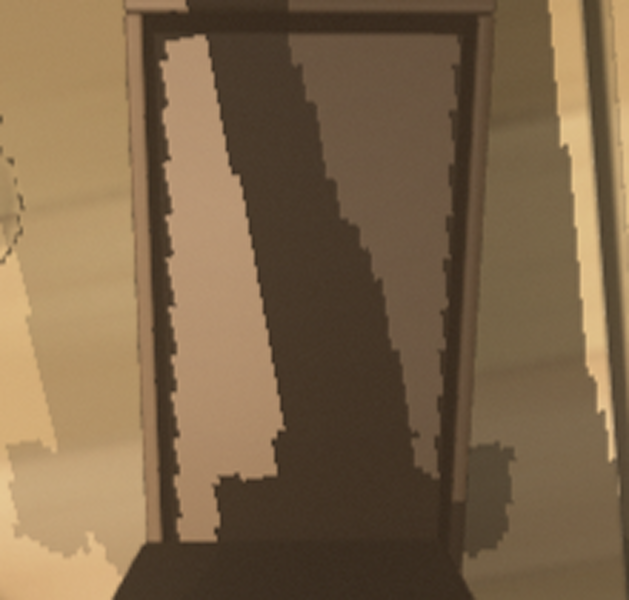

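Call:
servo_tool(targets=[[[2.5, 3.3, 5], 0, 1], [[2.5, 3.3, 20], 0, 1], [[2.5, 3.3, 35], 0, 1], [[2.5, 3.3, 45], 0, 1], [[2.5, 3.3, 50], 0, 1]])

```text
time: 10.13
eef_pos: [0.6001, 0.2027, 0.0874]
tcp_rot: [-0.001, 0.085, 0.996, -0.0]
contact_force: [-0.1, 0.5, -2.4]
gripper_width: 0.699
```

Call:
servo_tool(targets=[[[0, 0, 0], 0, 1], [[0, 0, 6], 0, 1], [[0, 0, 12], 0, 1], [[0, 0, 18], 0, 1], [[0, 0, 21], 0, 1]])

```text
time: 10.55
eef_pos: [0.6009, 0.2026, 0.0673]
tcp_rot: [-0.0, 0.086, 0.996, -0.0]
contact_force: [-0.5, -0.5, -2.3]
gripper_width: 0.697
```

Call:
servo_tool(targets=[[[0, 0, 1], 0, 1], [[0, 0, 2], 0, 1], [[0, 0, 3], 0, 1], [[0, 0, 3], 0, 1], [[0, 0, 3], 0, 1]])

```text
time: 10.97
eef_pos: [0.6013, 0.2026, 0.0652]
tcp_rot: [0.0, 0.086, 0.996, 0.0]
contact_force: [0.3, 0.0, -2.3]
gripper_width: 0.696
```

```bash
python3 - <<'E'
from h import *
cap('wrist','w9');print(monitor.read_state()['contact_force'])
E
python3 go.py 0.601 0.2014 0.065 170
```

```text
[ 0.36613377 -0.1925103  -1.31569844]
t 11.0167 eef [0.6013 0.2027 0.0653] a 170.2 tilt [ 0.  0. -1.] q [-0.78  0.63  0.54  1.75 -0.41  0.87  1.34]
shift [ 0.1 -1.3  0.3] turn 0.18 rows 0.0319168807939058
```

View pics/w9.png

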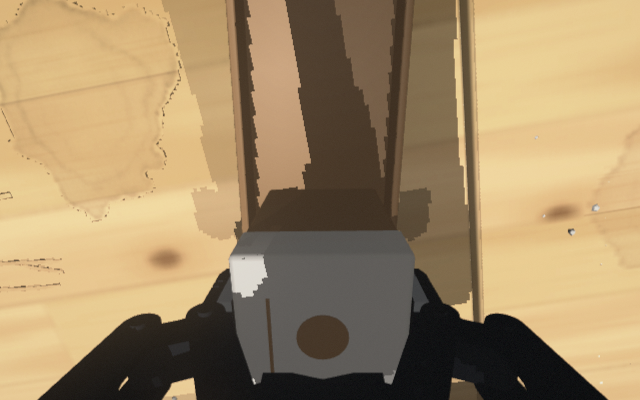

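Call:
servo_tool(targets=[[[0, 0, 1], 0, 1], [[0, 0, 2], 0, 1], [[0, 0, 3], 0, 1], [[0, 0, 3], 0, 1], [[0, 0, 3], 0, 1]])

```text
time: 11.43
eef_pos: [0.6016, 0.2027, 0.0648]
tcp_rot: [-0.0, 0.086, 0.996, 0.001]
contact_force: [-6.5, -0.9, 13.4]
gripper_width: 0.697
```

```bash
python3 go.py 0.601 0.2014 0.065 170
```

```text
t 11.4333 eef [0.6016 0.2027 0.0648] a 170.2 tilt [-0.     0.001 -1.   ] q [-0.78  0.63  0.54  1.75 -0.41  0.87  1.34]
shift [ 0.3 -1.3 -0.2] turn 0.17 rows 0.033541305684493504
```

Call:
servo_tool(targets=[[[0, 0, -2], 0, 1], [[0, 0, -2], 0, 0.4], [[0, 0, -2], 0, 0], [[0, 0, -2], 0, 0], [[0, 0, -2], 0, 0]])

```text
time: 11.85
eef_pos: [0.6013, 0.2026, 0.0639]
tcp_rot: [0.0, 0.086, 0.996, 0.0]
contact_force: [-0.0, 0.0, 0.5]
gripper_width: 0.999
```

Call:
servo_tool(targets=[[[0, 0, -5], 0, 0], [[0, 0, -40], 0, 0], [[0, 0, -80], 0, 0], [[0, 0, -120], 0, 0], [[10, -10, -145], 0, 0]])

```text
time: 12.27
eef_pos: [0.5928, 0.1961, 0.2136]
tcp_rot: [0.004, 0.085, 0.996, 0.002]
contact_force: [0.5, 1.3, 1.0]
gripper_width: 0.999
```

```bash
python3 - <<'E'
from h import *
cap('wrist','w10');
E
python3 go.py 0.455 0.002 0.20 179
```

```text
t 12.3167 eef [0.5922 0.1933 0.2177] a 170.1 tilt [ 0.01   0.004 -1.   ] q [-0.86  0.44  0.64  1.67 -0.29  1.12  1.26]
shift [ 102.4 -212.1   15.6] turn -8.91 rows 5.660480684481188
```

View pics/w10.png

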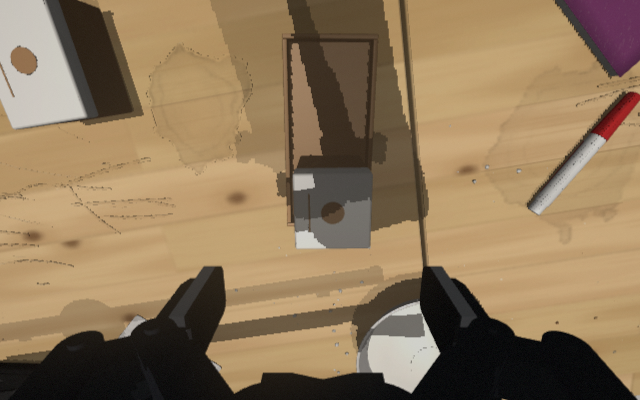

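```bash
python3 - <<'E'
from rect import *
d=load('w10'); cv2.imwrite('pics/w10z.png',cv2.resize(d['pixels'][20:260,270:390],(400,800)[0:2] if 0 else (300,600),interpolation=cv2.INTER_CUBIC))
rect('tall','w10',[(293,173),(371,169),(371,247),(295,248)],.089)
p=unproj(d,[(283,36),(377,36)],.024); m=p.mean(0); print(p, m+.086*np.array([.9848,-.1736,0]))
E
```

```text
tall [0.6002 0.2035 0.089 ] [0.058, 0.063, 0.06, 0.061] [np.float64(83.2), np.float64(-7.2), np.float64(-99.1), np.float64(170.2)]
[[0.46465988 0.18615834 0.024     ]
 [0.47783716 0.26296931 0.024     ]] [0.55594132 0.20963422 0.024     ]
```

View pics/w10z.png

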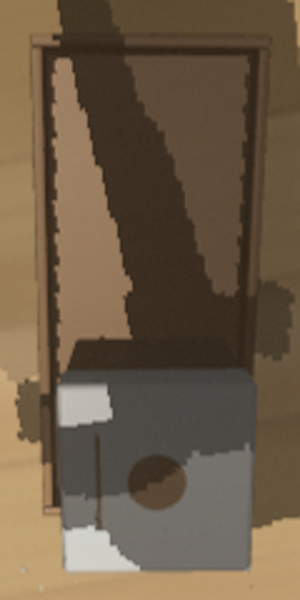

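Call:
servo_tool(targets=[[[16, -35, 0], -1, 0], [[33, -71, 2], -3, 0], [[50, -107, 5], -5, 0], [[67, -143, 10], -7, 0], [[83, -177, 14], -8.9, 0]])

```text
time: 12.73
eef_pos: [0.476, 0.0323, 0.1948]
tcp_rot: [-0.0, 0.007, 1.0, 0.0]
contact_force: [0.6, -0.9, 1.2]
gripper_width: 1.0
```

```bash
python3 go.py 0.455 0.002 0.20 179
```

```text
t 12.7333 eef [0.476  0.0323 0.1948] a 179.1 tilt [-0.  0. -1.] q [-0.78  0.18  0.7   2.02 -0.14  0.99  1.54]
shift [ 20.6 -30.6  -5.3] turn 0.14 rows 0.8931269198799463
```

Call:
servo_tool(targets=[[[10, -15, -5], 0, 0], [[20, -30, -5], 0, 0], [[20.5, -30.5, -5], 0, 0], [[20.5, -30.5, -5], 0, 0], [[20.5, -30.5, -5], 0, 0]])

```text
time: 13.15
eef_pos: [0.4576, 0.0053, 0.2003]
tcp_rot: [0.001, 0.007, 1.0, 0.0]
contact_force: [-0.7, 0.4, 0.2]
gripper_width: 0.995
```

```bash
python3 - <<'E'
from h import *
cap('wrist','w11');
E
python3 go.py 0.455 0.002 0.054 179
```

```text
t 13.2 eef [0.4577 0.0054 0.2002] a 179.2 tilt [ 0.001  0.    -1.   ] q [-0.76  0.13  0.72  2.06 -0.1   0.99  1.56]
shift [  2.8  -3.5 146.2] turn 0.2 rows 3.507722624541554
```

View pics/w11.png

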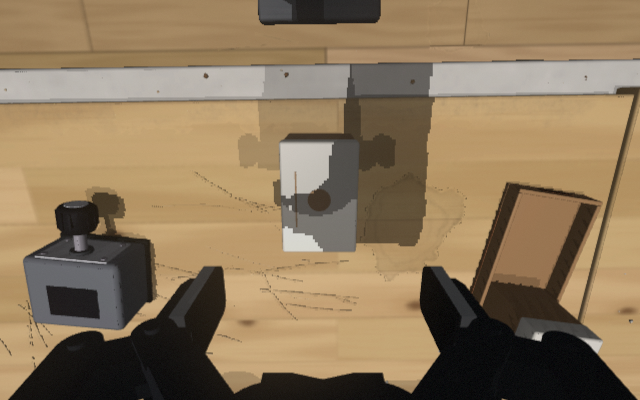

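```bash
python3 - <<'E'
from rect import *
rect('long','w11',[(280,142),(358,140),(356,250),(282,251)],.07)
E
```

```text
long [0.455  0.0031 0.07  ] [0.057, 0.089, 0.06, 0.088] [np.float64(90.6), np.float64(-0.1), np.float64(-90.0), np.float64(178.0)]
```

Call:
servo_tool(targets=[[[2.8, -2.4, 35], 0, 0], [[2.8, -2.4, 72], 0, 0], [[2.8, -2.4, 108], 0, 0], [[2.8, -2.4, 135], 0, 0], [[2.8, -2.4, 146], 0, 0]])

```text
time: 13.62
eef_pos: [0.4519, 0.0026, 0.0504]
tcp_rot: [-0.003, 0.007, 1.0, -0.001]
contact_force: [-1.0, 0.8, -0.2]
gripper_width: 0.999
```

Call:
servo_tool(targets=[[[0, 0, 0], 0, 1], [[0, 0, 0], 0, 1], [[0, 0, 0], 0, 1], [[0, 0, 0], 0, 1], [[0, 0, 0], 0, 1]], force=40)

```text
time: 14.03
eef_pos: [0.4549, 0.002, 0.0552]
tcp_rot: [0.001, 0.008, 1.0, 0.001]
contact_force: [-0.2, -0.3, -1.9]
gripper_width: 0.696
```

```bash
python3 go.py 0.455 0.003 0.054 179
```

```text
t 14.0333 eef [0.4549 0.002  0.0552] a 179.1 tilt [ 0.003  0.001 -1.   ] q [-0.61  0.39  0.61  2.19 -0.36  0.66  1.81]
shift [-0.1  1.   1.2] turn 0.1 rows 0.03793187879394895
```

Call:
servo_tool(targets=[[[0, 0, -25], 0, 1], [[0, 0, -55], 0, 1], [[0, 0, -90], 0, 1], [[0, 0, -110], 0, 1], [[0, 0, -110], 0, 1]], force=50)

```text
time: 14.45
eef_pos: [0.4573, 0.0019, 0.1687]
tcp_rot: [0.005, 0.008, 1.0, 0.002]
contact_force: [0.8, -0.3, -1.9]
gripper_width: 0.697
```

```bash
python3 - <<'E'
from h import *
cap('wrist','w12');
E
python3 go.py 0.519 0.2157 0.16 170
```

```text
t 14.5 eef [0.4556 0.0021 0.1665] a 179.1 tilt [ 0.006  0.003 -1.   ] q [-0.76  0.18  0.74  2.1  -0.16  0.91  1.62]
shift [-60.  214.5   7.5] turn 9.1 rows 5.345220026622879
```

View pics/w12.png

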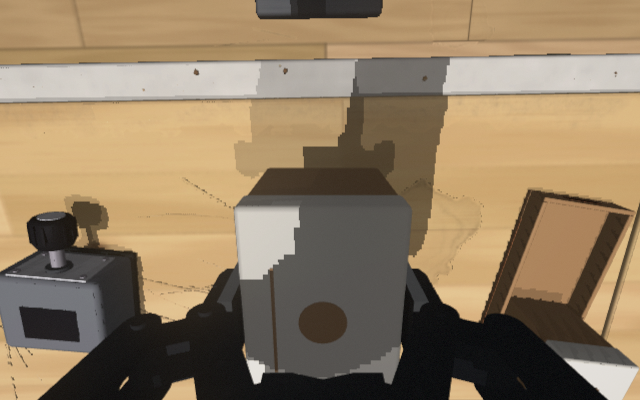

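Call:
servo_tool(targets=[[[-8, 28, 0], 1, 1], [[-18, 64, 0], 3, 1], [[-28, 102, 0], 5, 1], [[-38, 140, 0], 7, 1], [[-48, 175, 0], 9, 1]])

```text
time: 14.92
eef_pos: [0.5037, 0.1781, 0.1626]
tcp_rot: [-0.001, 0.087, 0.996, -0.0]
contact_force: [1.1, -0.3, -1.6]
gripper_width: 0.695
```

```bash
python3 go.py 0.519 0.2157 0.16 170
```

```text
t 14.9167 eef [0.5037 0.1781 0.1626] a 170.0 tilt [-0.002 -0.    -1.   ] q [-0.96  0.35  0.66  1.93 -0.26  0.96  1.22]
shift [-8.6 39.7  2.5] turn 0.02 rows 0.9765153573685238
```

Call:
servo_tool(targets=[[[-4, 20, 0], 0, 1], [[-8, 37, 0], 0, 1], [[-8.5, 40, 0], 0, 1], [[-8.5, 40, 0], 0, 1], [[-8.5, 40, 0], 0, 1]])

```text
time: 15.33
eef_pos: [0.519, 0.2119, 0.163]
tcp_rot: [-0.001, 0.087, 0.996, -0.001]
contact_force: [-0.1, -0.4, -1.7]
gripper_width: 0.695
```

```bash
python3 - <<'E'
from h import *
cap('wrist','w13');cap('side','s13')
a=cv2.imread('pics/s13.png')[150:320,230:400]; cv2.imwrite('pics/s13z.png',cv2.resize(a,(600,600),interpolation=cv2.INTER_CUBIC))
E
python3 go.py 0.519 0.2157 0.06 170
```

```text
t 15.4333 eef [0.5193 0.2116 0.1636] a 169.9 tilt [-0.001 -0.001 -1.   ] q [-0.97  0.39  0.64  1.86 -0.28  0.98  1.19]
shift [  0.9   4.1 103.6] turn -0.08 rows 2.487376590039281
```

View pics/w13.png

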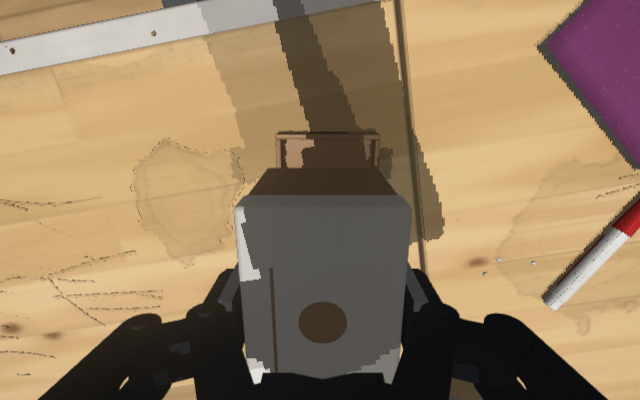

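View pics/s13z.png

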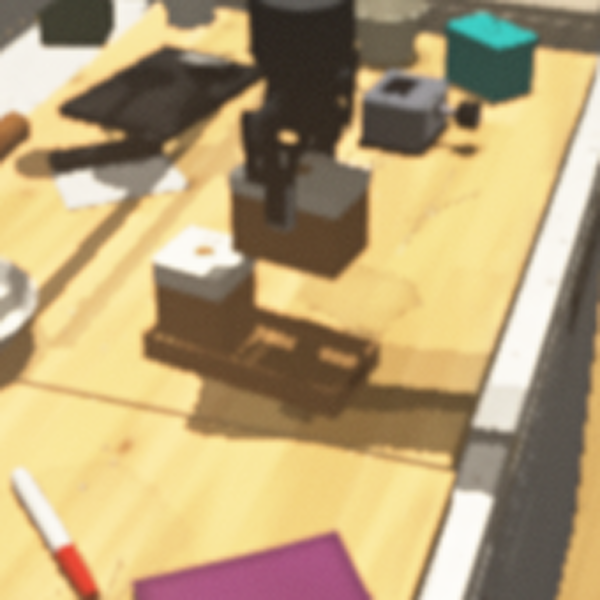

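```bash
python3 - <<'E'
from h import *
d=load('w13');T=quatR(d['state']['tcp_rot'])
cv2.imwrite('pics/w13z.png',cv2.resize(d['pixels'][115:215,260:400],(700,500),interpolation=cv2.INTER_CUBIC))
p=unproj(d,[(276,132.5),(380,131.5)],.024)
q=(p-d['state']['eef_pos'])@T; print(q.round(4),np.linalg.norm(p[0]-p[1])); m=p.mean(0);print(m+.086*np.array([.9848,-.1736,0]))
E
```

```text
[[ 0.0523 -0.0347  0.1392]
 [ 0.053   0.0438  0.139 ]] 0.07853390541170376
[0.5523052  0.21036697 0.024     ]
```

View pics/w13z.png

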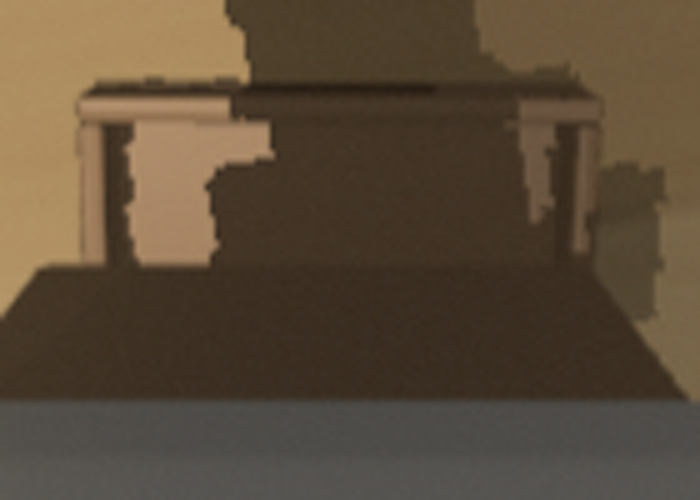

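```bash
python3 - <<'E'
from h import *
d=load('w13');T=quatR(d['state']['tcp_rot'])
p=unproj(d,[(268,168.5),(377,168.5)],.108); print((p-d['state']['eef_pos'])@T)
p=unproj(d,[(276,134),(380,133.5)],.024); print((p-d['state']['eef_pos'])@T)
E
```

```text
[[ 0.04220928 -0.02846154  0.055173  ]
 [ 0.04220213  0.02910005  0.05504631]]
[[ 0.05119245 -0.03477114  0.13920294]
 [ 0.05154114  0.0438824   0.13903047]]
```

Call:
servo_tool(targets=[[[0.5, 2, 5], 0, 1], [[0.5, 4, 20], 0, 1], [[0.5, 4, 35], 0, 1], [[0.5, 4, 45], 0, 1], [[0.5, 4, 45], 0, 1]])

```text
time: 15.85
eef_pos: [0.5182, 0.2167, 0.1168]
tcp_rot: [-0.002, 0.087, 0.996, -0.001]
contact_force: [-0.6, 0.3, -2.0]
gripper_width: 0.698
```

```bash
python3 - <<'E'
from h import *
d=cap('wrist','w14');cv2.imwrite('pics/w14z.png',cv2.resize(d['pixels'][60:260,220:440],(660,600),interpolation=cv2.INTER_CUBIC))
E
python3 go.py 0.519 0.2157 0.0592 170
```

```text
t 15.9 eef [0.5192 0.2169 0.118 ] a 170.0 tilt [-0.002 -0.001 -1.   ] q [-0.95  0.45  0.61  1.9  -0.33  0.89  1.22]
shift [-0.2 -1.2 58.8] turn 0.03 rows 1.411237037962947
```

View pics/w14z.png

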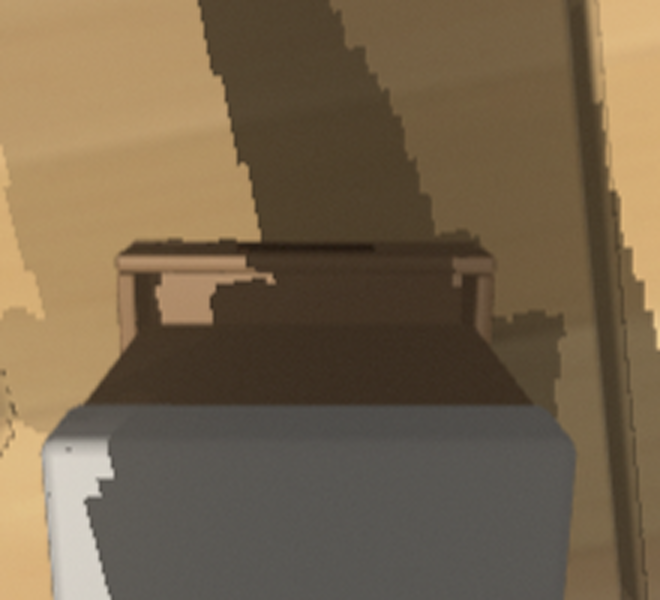

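Call:
servo_tool(targets=[[[0, 0, 12], 0, 1], [[0, 0, 25], 0, 1], [[0, 0, 36], 0, 1], [[0, 0, 44], 0, 1], [[0, 0, 50], 0, 1]])

```text
time: 16.32
eef_pos: [0.5194, 0.2176, 0.0675]
tcp_rot: [-0.001, 0.086, 0.996, -0.0]
contact_force: [0.7, -0.5, -1.5]
gripper_width: 0.697
```

Call:
servo_tool(targets=[[[0, 0, 3], 0, 1], [[0, 0, 6], 0, 1], [[0, 0, 9], 0, 1], [[0, 0, 10], 0, 1], [[0, 0, 10], 0, 1]])

```text
time: 16.73
eef_pos: [0.5204, 0.2179, 0.0593]
tcp_rot: [0.0, 0.086, 0.996, 0.0]
contact_force: [0.1, 0.5, -0.8]
gripper_width: 0.697
```

```bash
python3 - <<'E'
from h import *
d=cap('wrist','w15')
E
python3 go.py 0.519 0.2157 0.0592 170
```

```text
t 16.7833 eef [0.5204 0.218  0.0594] a 170.1 tilt [ 0.001  0.    -1.   ] q [-0.9   0.54  0.55  1.93 -0.39  0.78  1.27]
shift [ 1.  -2.5  0.2] turn 0.08 rows 0.06436993301606497
```

View pics/w15.png

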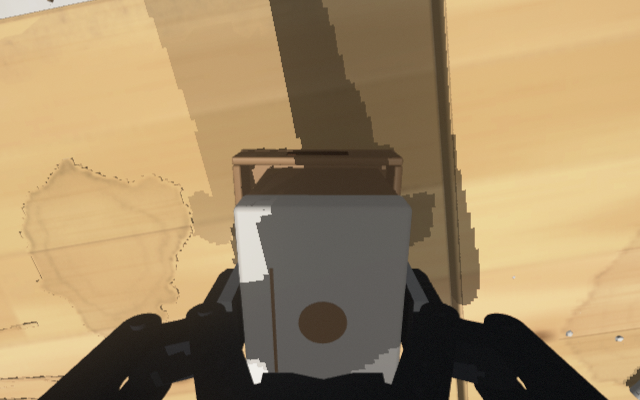

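Call:
servo_tool(targets=[[[0, -2, 0], 0, 1], [[0, -2, 1], 0, 1], [[0, -2, 2], 0, 1], [[0, -2, 2], 0, 1], [[0, -2, 2], 0, 1]])

```text
time: 17.2
eef_pos: [0.5201, 0.2157, 0.059]
tcp_rot: [-0.0, 0.087, 0.996, 0.001]
contact_force: [-5.2, -0.8, 12.4]
gripper_width: 0.697
```

Call:
servo_tool(targets=[[[0, 0, -1.5], 0, 1], [[0, 0, -1.5], 0, 0.4], [[0, 0, -1.5], 0, 0], [[0, 0, -1.5], 0, 0], [[0, 0, -1.5], 0, 0]])

```text
time: 17.62
eef_pos: [0.5198, 0.2159, 0.0585]
tcp_rot: [0.0, 0.086, 0.996, 0.0]
contact_force: [0.0, 0.5, 0.6]
gripper_width: 1.0
```

Call:
servo_tool(targets=[[[0, 0, -5], 0, 0], [[0, 0, -40], 0, 0], [[0, 0, -80], 0, 0], [[5, -10, -120], 0, 0], [[10, -40, -140], 0, 0]])

```text
time: 18.03
eef_pos: [0.5059, 0.1829, 0.2032]
tcp_rot: [0.004, 0.083, 0.997, 0.003]
contact_force: [1.5, 0.7, 0.8]
gripper_width: 1.0
```

Call:
servo_tool(targets=[[[0, -15, 0], 0, 0], [[0, -15, 0], 0, 0], [[0, -15, 0], 0, 0], [[0, -15, 0], 0, 0], [[0, -15, 0], 0, 0]])

```text
time: 18.45
eef_pos: [0.4999, 0.1645, 0.1975]
tcp_rot: [-0.001, 0.086, 0.996, -0.0]
contact_force: [0.3, 0.8, -0.7]
gripper_width: 0.998
```

```bash
python3 - <<'E'
from h import *
d=cap('wrist','w16')
cap('side','s16')
a=cv2.imread('pics/s16.png')[150:320,230:400]; cv2.imwrite('pics/s16z.png',cv2.resize(a,(600,600),interpolation=cv2.INTER_CUBIC))
E
python3 go.py 0.48 -0.211 0.20 174
```

```text
t 18.55 eef [0.5001 0.1642 0.1976] a 170.2 tilt [-0.001 -0.001 -1.   ] q [-0.97  0.29  0.69  1.91 -0.21  1.02  1.21]
shift [ -44.3 -373.2   -2. ] turn -3.84 rows 9.011684443484102
```

View pics/w16.png

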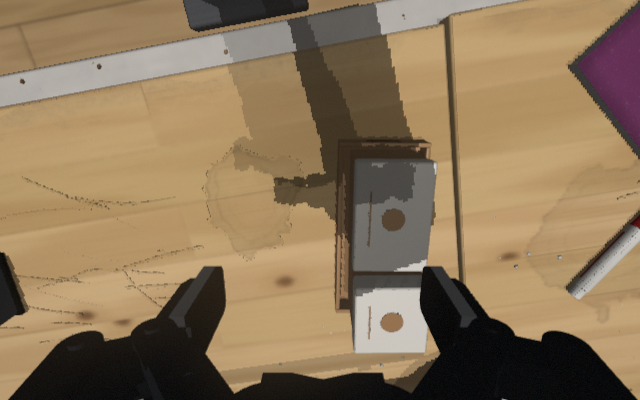

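View pics/s16z.png

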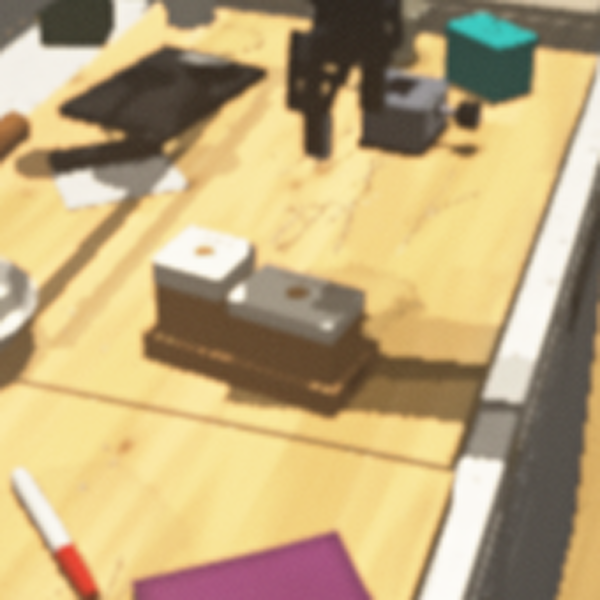

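```bash
python3 - <<'E'
from rect import *
rect('long','w16',[(353,160),(436,161),(429,270),(355,272)],.074)
rect('tall','w16',[(356,276),(430,274),(426,352),(355,352)],.089)
c=np.array([.5528,.2100]);a=np.radians(-10);R=np.array([[np.cos(a),np.sin(a)],[-np.sin(a),np.cos(a)]])
for f,l,h in(('long',[(353,160),(436,161),(429,270),(355,272)],.074),('tall',[(356,276),(430,274),(426,352),(355,352)],.089)):
    print(f,R@(unproj(load('w16'),l,h).mean(0)[:2]-c))
E
```

```text
long [0.5202 0.2164 0.074 ] [0.06, 0.089, 0.06, 0.092] [np.float64(79.4), np.float64(-7.7), np.float64(-98.1), np.float64(172.7)]
tall [0.5952 0.204  0.089 ] [0.056, 0.073, 0.059, 0.071] [np.float64(81.9), np.float64(-6.9), np.float64(-99.8), np.float64(171.2)]
long [-0.03322848  0.00058921]
tall [0.04280119 0.00144319]
```

Call:
servo_tool(targets=[[[-4, -35, 0], -1, 0], [[-8, -75, 0], -2, 0], [[-12, -115, 0], -3, 0], [[-17, -155, 0], -3.8, 0], [[-22, -195, 0], -3.8, 0]])

```text
time: 18.97
eef_pos: [0.4882, -0.0336, 0.1982]
tcp_rot: [-0.0, 0.052, 0.999, -0.0]
contact_force: [1.6, 0.1, 0.2]
gripper_width: 0.999
```

```bash
python3 go.py 0.48 -0.211 0.12 174
```

```text
t 18.9667 eef [ 0.4882 -0.0336  0.1982] a 174.0 tilt [-0. -0. -1.] q [-0.7   0.22  0.78  1.99 -0.18  1.    1.63]
shift [ -10.4 -177.3   78.2] turn 0.0 rows 4.653596098677182
```

Call:
servo_tool(targets=[[[-2, -35, 0], 0, 0], [[-4, -72, 5], 0, 0], [[-6, -110, 20], 0, 0], [[-8, -148, 50], 0, 0], [[-8, -178, 78], 0, 0]])

```text
time: 19.38
eef_pos: [0.4792, -0.2079, 0.1243]
tcp_rot: [0.001, 0.053, 0.999, -0.001]
contact_force: [1.2, 0.5, -1.0]
gripper_width: 1.002
```

Call:
servo_tool(targets=[[[0, 0, 0], 0, 0], [[0, 0, 0], 0, 0], [[0, 0, 0], 0, 0], [[0, 0, 0], 0, 0], [[0, 0, 0], 0, 0]])

```text
time: 19.8
eef_pos: [0.4792, -0.2042, 0.1253]
tcp_rot: [0.001, 0.052, 0.999, 0.0]
contact_force: [0.6, -0.1, -0.3]
gripper_width: 1.0
```

```bash
python3 - <<'E'
from h import *
d=cap('wrist','w17')
E
python3 go.py 0.4776 -0.2123 0.0415 174
```

```text
t 19.85 eef [ 0.4791 -0.2043  0.1254] a 174.1 tilt [ 0.002  0.    -1.   ] q [-0.3   0.41  0.77  1.99 -0.37  0.88  2.13]
shift [ 0.9 -8.2 83.9] turn 0.06 rows 2.020503112128775
```

View pics/w17.png

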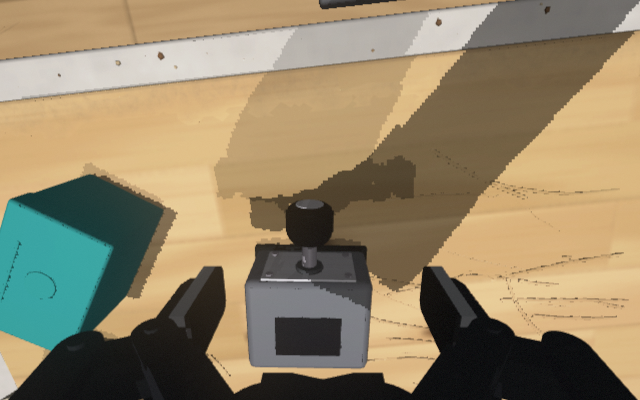

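Call:
servo_tool(targets=[[[0.9, -8.2, 25], 0, 0], [[0.9, -8.2, 50], 0, 0], [[0.9, -8.2, 70], 0, 0.2], [[0.9, -8.2, 83], 0, 0.3], [[0.9, -8.2, 83], 0, 0.4]], force=40)

```text
time: 20.27
eef_pos: [0.4751, -0.2121, 0.0398]
tcp_rot: [-0.002, 0.053, 0.999, 0.001]
contact_force: [0.1, -0.1, -0.0]
gripper_width: 0.608
```

Call:
servo_tool(targets=[[[0, 0, 0], 0, 1], [[0, 0, 0], 0, 1], [[0, 0, 0], 0, 1], [[0, 0, 0], 0, 1], [[0, 0, 0], 0, 1]], force=60)

```text
time: 20.68
eef_pos: [0.4771, -0.2128, 0.0429]
tcp_rot: [0.001, 0.053, 0.999, 0.001]
contact_force: [-1.3, 4.5, 7.4]
gripper_width: 0.324
```

Call:
servo_tool(targets=[[[-2, 0, 0], 0, 1], [[-4, 0, 0], 0, 1], [[-6, 0, 0], 0, 1], [[-8, 0, 0], 0, 1], [[-10, 0, 0], 0, 1]])

```text
time: 21.1
eef_pos: [0.4879, -0.2141, 0.043]
tcp_rot: [0.002, 0.053, 0.999, 0.001]
contact_force: [2.6, 5.0, 1.3]
gripper_width: 0.324
```

Call:
servo_tool(targets=[[[-2, 0, 0], 0, 1], [[-4, 0, 0], 0, 1], [[-5, 0, 0], 0, 1], [[-5, 0, 0], 0, 1], [[-5, 0, 0], 0, 1]])

```text
time: 21.52
eef_pos: [0.491, -0.2145, 0.0428]
tcp_rot: [-0.0, 0.053, 0.999, 0.001]
contact_force: [-3.6, 5.3, 11.9]
gripper_width: 0.326
```

```bash
python3 go.py 0.4916 -0.2123 0.0415 174
```

```text
t 21.5167 eef [ 0.491  -0.2145  0.0428] a 173.9 tilt [-0.     0.003 -1.   ] q [-0.18  0.56  0.66  2.01 -0.5   0.74  2.25]
shift [-0.3  2.3  1.3] turn -0.12 rows 0.06354181913344532
```

Call:
servo_tool(targets=[[[-2, 0, 0], 0, 1], [[-2, 0, 0], 0, 1], [[-1, 0, 0], 0, 1], [[0, 0, 0], 0, 0], [[0, 0, 0], 0, 0]])

```text
time: 21.93
eef_pos: [0.491, -0.2164, 0.0421]
tcp_rot: [0.001, 0.053, 0.999, -0.001]
contact_force: [0.5, 0.6, 0.2]
gripper_width: 0.6
```

Call:
servo_tool(targets=[[[0, 0, 0], 0, 0], [[0, 0, 0], 0, 0], [[0, 0, -15], 0, 0], [[0, 0, -45], 0, 0], [[0, 0, -80], 0, 0]])

```text
time: 22.35
eef_pos: [0.4895, -0.2153, 0.1209]
tcp_rot: [-0.002, 0.054, 0.999, -0.0]
contact_force: [-0.4, 0.4, 0.3]
gripper_width: 0.996
```

Call:
servo_tool(targets=[[[0, 0, -35], 0, 0], [[0, 20, -75], 0, 0], [[0, 50, -100], 0, 0], [[0, 85, -110], 0, 0], [[0, 100, -110], 0, 0]])

```text
time: 22.77
eef_pos: [0.5046, -0.1123, 0.2346]
tcp_rot: [0.003, 0.051, 0.999, 0.001]
contact_force: [0.6, 0.1, 0.0]
gripper_width: 0.997
```

Call:
servo_tool(targets=[[[0, 0, 0], 0, 0], [[0, 0, 0], 0, 0], [[0, 0, 0], 0, 0], [[0, 0, 0], 0, 0], [[0, 0, 0], 0, 0]])

```text
time: 23.18
eef_pos: [0.5012, -0.1177, 0.2313]
tcp_rot: [-0.0, 0.055, 0.998, -0.0]
contact_force: [-1.1, -0.8, 0.1]
gripper_width: 1.005
```

```bash
python3 - <<'E'
from h import *
d=cap('wrist','w18'); cap('side','s18');cap('top','t18')
a=cv2.imread('pics/s18.png')[130:320,230:420]; cv2.imwrite('pics/s18z.png',cv2.resize(a,(600,600),interpolation=cv2.INTER_CUBIC))
E
python3 go.py 0.48 -0.2123 0.0415 174
```

```text
t 23.3333 eef [ 0.5015 -0.1169  0.2315] a 173.8 tilt [-0. -0. -1.] q [-0.57  0.24  0.84  1.9  -0.2   1.09  1.81]
shift [ 10.9 -97.1 190. ] turn -0.22 rows 5.123220274353716
```

View pics/w18.png

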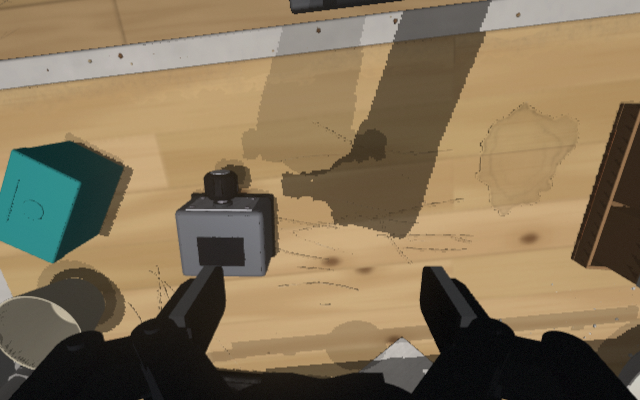

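View pics/s18z.png

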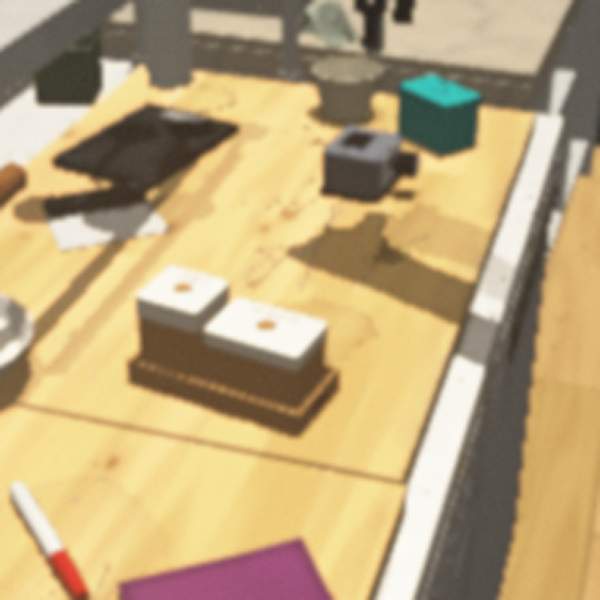

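```bash
python3 - <<'E'
from h import *
d=load('w18'); cv2.imwrite('pics/w18z.png',cv2.resize(d['pixels'][160:240,180:280],(750,600),interpolation=cv2.INTER_CUBIC))
a=np.radians(-6); ux=np.array([np.cos(a),np.sin(a),0]); m=np.array([.5146,-.2149,0])
for t in(0,.003,.014): print(t,((proj(d,[m-ux*(f+t)+np.array([0,0,z]) for f,z in((.033,.023),(.033,.053),(.008,.053),(0,.056))])-[180,160])*7.5).round().tolist())
E
```

```text
0 [[343.0, 74.0], [276.0, 126.0], [296.0, 323.0], [295.0, 392.0]]
0.003 [[341.0, 51.0], [273.0, 101.0], [294.0, 300.0], [293.0, 369.0]]
0.014 [[333.0, -32.0], [264.0, 11.0], [285.0, 214.0], [284.0, 284.0]]
```

View pics/w18z.png

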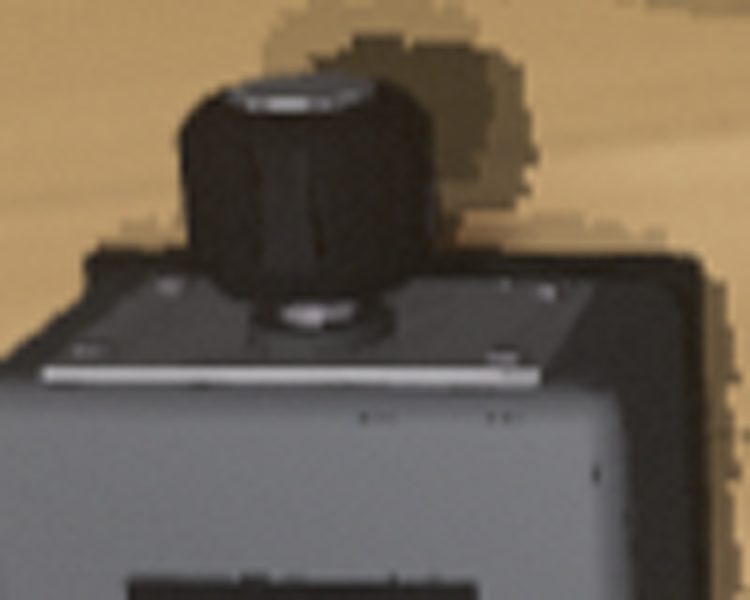

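```bash
python3 -c "
from h import *
print(manip.close_job())"
```

```text
the job is handed in; nothing more can be done
None
```

The light was switched on, both boxes were packed, and the light was switched off again. I handed the job in at about 23.4 s of the 59 s allowed. No verdict was reported.

- **Light on:** I pinched the knob from above and pulled it 14 mm until it clicked. It was still out in the pictures taken before the packing, after the second box was placed, and just before I pushed it back.
- **Boxes:** I put the tall box at the far end of the carton and the long box at the near end. In the carton's frame I measured the long box at about (-33, +1) mm and the tall box at about (+43 to +47, +2) mm, inside the limits. The tool heights at contact put both undersides on the 4 mm floor, and the side view shows both boxes upright.
- **Light off:** I pushed the knob back 13.9 mm, onto its stop. In the last close-up its front edge is within a few tenths of a millimetre of where it should be when home.
- **Bystanders:** The pad, marker and bowl were never approached and looked unmoved in the pictures, but I did not measure them at the end.

Two checks did not quite agree. The carton's centre varied by about 3 to 5 mm between pictures, mostly along its length. The tall box's last reading was partly hidden by the long box, which is why its position is given as a range. Neither brings either box close to its limit.

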